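# Snug the tea tins and swing the tray home under the shelf

### The job

Put the tea tray away. First push the tray's sliding board up against the two tins until they are pressed together, snug against the end of the tray at the pivot leg; then push the tray round on that leg until it is fully home under the wire shelf, up against the bumper at the back. Keep the tins upright and snug, and leave everything else where it stands.

Things in the scene. Friction and masses are not known exactly. Their poses are not given: they have to be found in the camera images.
- shelf: Low wire shelf of plain steel on four thin legs, fixed. Origin: foot of its pivot leg, at the front on the robot's right, a 12 mm rod with a 20 mm collar 21 to 27 mm up. x runs along the front to the other front leg, y points out of the open front (robot's side), z up. The top is see-through wire, but solid to touch: x -30 to 375, y -155 to 30, height 142 to 150 mm. Back legs at (0, -140), (345, -140) mm.
- shelf_front_edge (a point): Middle of the front edge of the shelf's wire top, 150 mm above the counter (underside 142 mm). When the tray is home its front side lies 12 mm behind this edge, so the last push must reach in below the wire top.
- far_leg (a point): Foot of the shelf's other front leg, 10 mm thick, 345 mm along the shelf's x from the pivot leg. The tray swings in and out between the two front legs and passes 50 mm clear of this one. At the back a low rail joins the back legs; on it, at shelf x = 240 mm, 24 mm up, is a rubber bumper with its face at y = -120 mm: the tray's back side meets it 2 mm after being exactly parallel.
- tray: Shallow wooden tray, about 0.8 kg, loose on 4 mm felt feet; a hole in its corner lug sits on the pivot leg with 1.6 mm play, so it swings about the leg. Origin: centre of the hole at counter level; x along the tray away from the leg, z up. Box outside: x 22 to 290, y -118 (back side) to 18 (front side), walls 8 mm thick, top 40 mm and inner floor 12 mm above the counter. Home: its x parallel to the shelf's x.
- tray_front (a point): Point on the outer face of the tray's front long wall, 235 mm along from the pivot and 25 mm above the counter. Pushing here along the tray's -y swings the tray home; that takes 2 to 8 N, and it stays where it is left. It starts swung out of the shelf's front by 0.65 to 0.95 rad (positive about z). Site axes are those of the tray.
- tray_inner_end (a point): Middle of the tray's inner end wall next to the pivot leg, at the floor; the tins are to be pressed against this wall. The tray inside runs from here 252 mm along the tray's x and 120 mm across.
- follower (a joint): Position (m) of the sliding board: it stands across the tray, 12 mm thick, 116 wide, 13 to 73 mm above the counter, with a clip over each long wall (reaching 6 mm outside, 26 to 47 mm up). Grows as it slides towards the pivot leg (tray -x), 0 to 0.10; face at tray x = 0.215 minus it. Starts at 0 to 0.025, reads 0.075 when both tins are pressed to the end wall. Friction 1.2 N, with the tins up to 6 N; stays where left.
- follower_face (a point): Middle of the sliding board's flat face (towards the tins), 42 mm above the counter, on the tray's middle line (tray y = -50 mm). Push the board from its other side, 12 mm behind this face, where 53 mm or more of the tray is free. A push under 12 N does not swing the tray.
- tin_a: Rectangular plain steel tea tin with a paper label, loose on the tray's floor next to the pivot end: 55 mm along the tray, 100 mm across it, 85 mm high, about 0.18 kg. Origin at the centre of its underside, x along the tray, z up.
- tin_b: Second tin, just like tin_a, loose on the tray's floor between tin_a and the follower. Origin at the centre of its underside, x along the tray, z up.
- cup_a: White cup without a handle, 80 mm wide and 62 mm high, on top of the wire shelf at the back; origin at the centre of its underside. To be left alone.
- cup_b: Second white cup, just like cup_a, beside it on top of the wire shelf. To be left alone.
- mug: White mug, 82 mm wide and 95 mm high, on the counter beyond the shelf's far (x = 345 mm) legs; origin at the centre of its underside. To be left alone.
- sugar_jar: Glass jar with a steel lid, 80 mm wide and 115 mm high, on the counter just outside the pivot leg; origin at the centre of its underside. To be left alone.
- bowl: White bowl, 130 mm wide and 55 mm high, on the counter in front of the far leg, outside the tray's sweep; origin at the centre of its underside. To be left alone.
- spoon: Steel spoon 170 mm long lying on the counter to the robot's right of the tray. To be left alone.
Mind the look-alikes: they are no part of the job. What is shaped like the tin_a but brown is not meant.

How it is judged:
By the outcome, as a careful person would: the job done as asked, in the order asked, and still so for the second after the job is handed in, with the robot touching nothing.
It also fails if it takes over 72 s, if anything falls off the work surface, if the arm or the gripper's body presses on something with over 40 N, if the wrist force passes 120 N, or if a joint passes its speed limit or range.

### The arm

A 6-joint arm with a two-finger parallel gripper is mounted at the origin on the work surface. World frame = base frame: x ahead of the robot, y to its left, z up, the work surface at z = 0. Lengths are in mm, angles in degrees, forces in N, time in s.
With the tool pointing down it reaches from about 300 to 850 mm from the base axis. Payload 4.2 kg.
Tool frame: the origin (TCP) lies at the very end of the fingers, on their centre line; the grasp point (between the pads) lies 19 mm behind it (env.grasp_offset is the distance from the TCP to the grasp point, in mm); z points along the fingers, y is the line along which they close (so a half turn about z gives the same grasp; the last joint's range is limited). The gripper opens to 91 mm and grips with 3 to 60 N. Pads are 32 mm wide; open, the fingers measure 118 mm over their backs; the gripper's body (76 mm by 178 mm) begins 60 mm behind the grasp point.
Start: joints at [64.057, 18.312, 89.639, -0, 72.044, -1.146], TCP at [241.168, 521.998, 213.976] pointing down, gripper open.
Joint ranges: [-177.97, 177.97], [-48.28, 115.42], [12.27, 149.76], [-77.06, 257.06], [2.81, 150.46], [-146.56, 146.56]. Speed limits (degrees/s): [147.25, 147.25, 180, 180, 180, 180].

### API

Orientations are given as [roll, pitch, yaw] about the fixed x, y, z axes, in that order (R = Rz(yaw) Ry(pitch) Rx(roll)).
In Python, from workcell import env gives the robot as it stands. The module is installed in compiled form; this text tells all that it offers.
- The arm moves only by the tool send_rows, never from a script. Its argument "motion" is a list of rows, each an object of numbers: "tx", "ty", "tz": the shift along the tool's x, y, z in units of 500 mm (1.0 is 500 mm); "rx", "ry", "rz": the turn, a rotation vector about the tool's x, y, z in units of 30 degrees (1.0 is 30 degrees); "gripper": the closure, from -1 (fully open) to 1 (shut). In form: [{"tx": .., "ty": .., "tz": .., "rx": .., "ry": .., "rz": .., "gripper": ..}, ...]. A call has 1 to 12 rows; each row shifts and turns the commanded pose from where the row before left it, along the tool's axes as they then stand; what a row does not reach is not made up. A row lasts 1/8 s, in which the tool goes at most 62.5 mm and 10.7 degrees, less where a joint would pass 70% of its speed; a pose out of reach is approached as far as the arm can. A call with a number of a shift or a turn outside -1 to 1 is refused whole. A call with a gripper value outside its range is refused whole. The fingers move at their own pace and stop on an object; "grip_force" is the grip in N (left out, the last holds). Time passes only in rows, so rows that do not move let the fingers close. It gives the time, the measured TCP pose, the force, the opening and the grip force at its end, in the units of the state.
- env.state(): the state, without advancing time (a new reading comes with each control period).
- env.grab_frame(name): name is "scene" or "top" or "wrist"; returns a dict with "frame" (420x560x3 uint8, red, green, blue), "vertical_fov" (degrees; the focal length in pixels is half the picture's height over the tangent of half this angle, whatever the lens; pixels are square), "cx", "cy" (the principal point, pixels), "rvec" (rotation vector, rad) and "tvec" (3), from world to camera coordinates, as OpenCV has them; the wrist camera has in their place "T_tool_cam" (4x4, takes a point from camera to tool coordinates, whose origin is the TCP and whose axes are the flange's). Camera axes: x right, y down, z forward; pixel columns grow to the right and rows downward; lengths in mm; the calibration is good to about 2 mm. The wrist camera is an equidistant fisheye: a pixel r from the principal point sees the ray r / f radians off the axis. A picture is of the moment at which its call begins: read the wrist's pose just before it. There is no depth.
- env.job_done(): hands the job in; it is judged then, once.
The state is a dict: "time_s": time; "qpos": joint angles; "qvel": joint speeds; "effort": joint torques, N m; "ee_pos": TCP position; "ee_rot": TCP orientation; "force": force on the tool from outside, world axes, zero at the start; "torque": the same for the moment, N m; "gripper_width": finger opening in mm; "gripper_force": force on a finger pad.
Only numpy, scipy, OpenCV 4.12 (cv2) and the standard library are available. Lean on these libraries where they do the work, as an engineer would, in place of code of your own. Each camera call takes 0.05 s, during which the arm holds its last target. There are 200 camera calls.

## Working session

There is one attempt and no reset: what is moved stays moved. The work goes in short steps, Python scripts to look and compute and a tool call to move; the robot and the scene stay as the last step left them, time stands still between calls to the robot, and variables do not carry over. Pictures are saved under pics/ and viewed, at most 10 in all, crops included, and the job is handed in when it is done.

Besides the shell and the picture viewer there is one more tool, called after "Call:" as name(argument=value, ...), one argument or row to a line, values as JSON. send_rows: Moves the arm, as the interface text tells. Shifts and turns lie within -1 to 1; 1 stands for 500 mm of shift or 30 degrees of turn. Its arguments: {"type":"object","properties":{"motion":{"type":"array"},"grip_force":{"type":"number"}},"required":["motion"]}

```bash
mkdir -p pics; cat > h.py <<'E'
import numpy as np, cv2, json
from workcell import env
from scipy.spatial.transform import Rotation as R
def save(n,fn):
    d=env.grab_frame(n); cv2.imwrite(fn,d['frame'][:,:,::-1]); return d
def ray(d,u,v):
    f=210/np.tan(np.radians(d['vertical_fov']/2))
    Rm=cv2.Rodrigues(np.array(d['rvec'],float))[0]; t=np.array(d['tvec'],float).ravel()
    return -Rm.T@t, Rm.T@np.array([(u-d['cx'])/f,(v-d['cy'])/f,1])
def at(d,u,v,z):
    o,r=ray(d,u,v); return (o+r*(z-o[2])/r[2]).round(1)
def proj(d,p):
    f=210/np.tan(np.radians(d['vertical_fov']/2))
    Rm=cv2.Rodrigues(np.array(d['rvec'],float))[0]; c=Rm@np.array(p,float)+np.array(d['tvec'],float).ravel()
    return (c[:2]/c[2]*f+[d['cx'],d['cy']]).round(1)
E
python3 - <<'E'
from h import *
import pickle
for n in('scene','top'):
    d=save(n,f'pics/{n}0.png'); pickle.dump(d,open(n+'.pkl','wb')); print(n,ray(d,280,210),d['vertical_fov'])
print(env.state())
E
```

```text
scene (array([ 794.4721625 ,  349.89629037, 1232.57952136]), array([-0.11892192, -0.28358885, -0.95166331])) 45.71803844619198
top (array([ 484.38331831,  -15.16971847, 1277.26969727]), array([ 0.11184929, -0.00864829, -0.99382176])) 50.60235886987344
{'time_s': 0.1, 'qpos': array([ 6.40578949e+01,  1.83487744e+01,  8.97003807e+01, -3.23405170e-03,
        7.20449202e+01, -1.14584596e+00]), 'qvel': array([-0.03053752, -0.1080597 , -0.25698343, -0.05426265, -0.00274327,
        0.03492399]), 'effort': array([-8.03331259e-04, -4.13334167e+01, -2.32511348e+01,  7.27973180e-02,
        4.22607525e-02, -5.47906654e-05]), 'ee_pos': array([240.96229652, 521.56232452, 213.18984704]), 'ee_rot': array([-1.79905882e+02,  1.19302748e-03,  1.55204741e+02]), 'force': array([ 0.32056224, -0.28908059, -0.46792138]), 'torque': array([-0.03085787, -0.04191732, -0.03824915]), 'gripper_force': 0.0, 'gripper_width': 91.18844604829917}
```

View pics/top0.png

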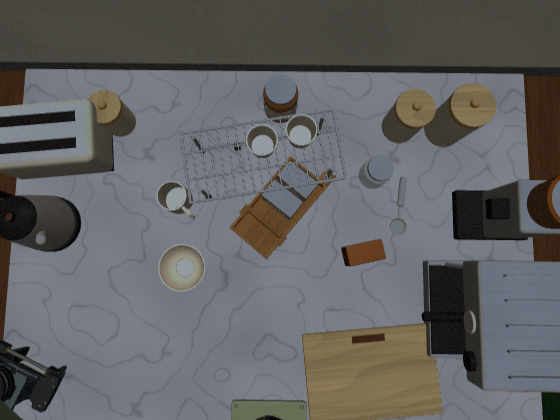

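View pics/scene0.png

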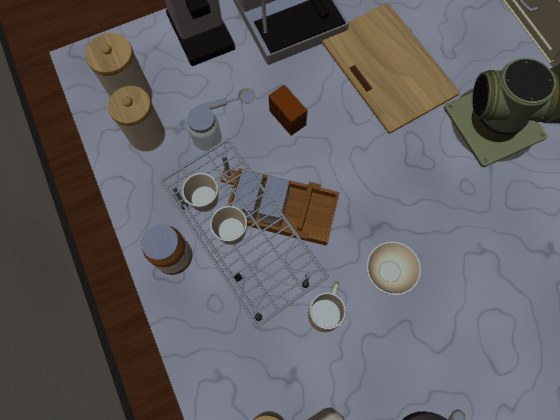

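The top view shows the shelf at about (185-345, 112-200) and the tray swung out, with its outer end near (250, 240). The board is near (265, 222), the bowl at (182, 268) and the brown decoy at (363, 252). I'll enlarge both views.

```bash
python3 - <<'E'
from h import *
a=cv2.imread('pics/top0.png')[100:280,150:350]; cv2.imwrite('pics/topc.png',cv2.resize(a,None,fx=3.3,fy=3.3,interpolation=2))
a=cv2.imread('pics/scene0.png')[130:330,150:350]; cv2.imwrite('pics/scc.png',cv2.resize(a,None,fx=3,fy=3,interpolation=2))
E
```

```text
(no output)
```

View pics/topc.png

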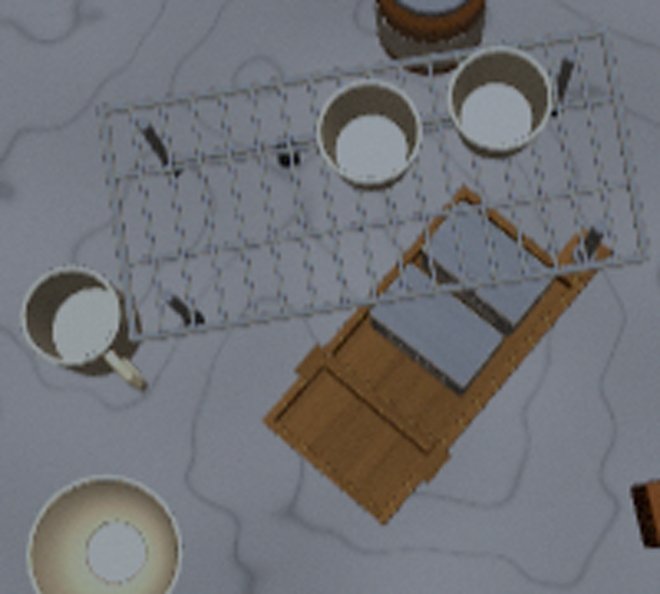

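View pics/scc.png

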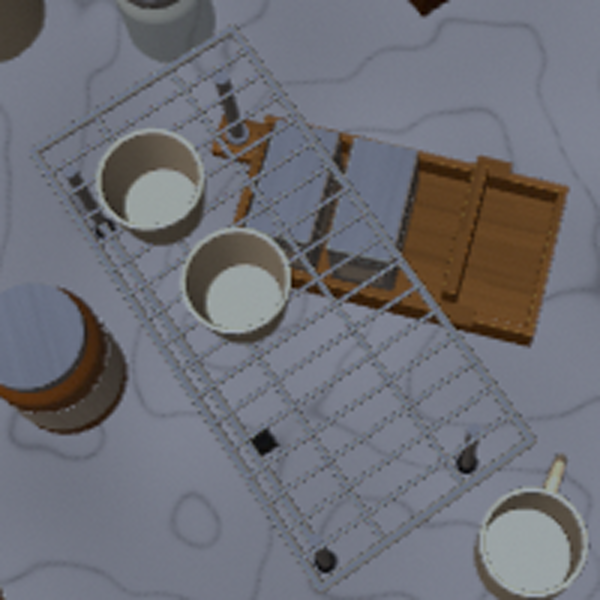

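The top crop gives these pixels:
- Shelf corners: (137,338), (650,262), (605,35), (103,110).
- Tray rim corners: outer front (385,523), outer back (266,420), inner back (465,187).
- Board top edge: from (325,368) to (432,450).

The scene crop agrees. It puts the tray's outer corners at (567,186) and (530,344).

```bash
python3 - <<'E'
from h import *
import pickle
T=pickle.load(open('top.pkl','rb'));S=pickle.load(open('scene.pkl','rb'))
t=lambda u,v,z:at(T,150+(u+.5)/3.3-.5,100+(v+.5)/3.3-.5,z)
s=lambda u,v,z:at(S,150+(u+.5)/3-.5,130+(v+.5)/3-.5,z)
print('shelf',t(137,338,150),t(650,262,150),t(605,35,150),t(103,110,150))
print('shelf S',s(537,437,150),s(240,30,150),s(35,152,150),s(322,590,150))
print('tray',t(385,523,40),t(266,420,40),t(465,187,40)); print('S',s(567,186,40),s(530,344,40))
# fit 2D poses
def fit(m,w):
    m=np.array(m,float);w=np.array(w)[:,:2];mc=m.mean(0);wc=w.mean(0);H=(m-mc).T@(w-wc)
    a=np.arctan2(H[0,1]-H[1,0],H[0,0]+H[1,1]);r=np.array([[np.cos(a),-np.sin(a)],[np.sin(a),np.cos(a)]])
    o=wc-r@mc; return o,a,(w-(m@r.T+o)).round(1).tolist(),r
mm=[(375,30),(-30,30),(-30,-155),(375,-155)]
W1=[t(137,338,150),t(650,262,150),t(605,35,150),t(103,110,150)];W2=[s(537,437,150),s(240,30,150),s(35,152,150),s(322,590,150)]
so,sa,e,sr=fit(mm+mm,W1+W2);print('shelf',so,sa,e)
to,ta,e,tr=fit([(290,18),(290,-118),(22,-118),(290,18),(290,-118)],[t(385,523,40),t(266,420,40),t(465,187,40),s(567,186,40),s(530,344,40)])
print('tray',to,ta,e,'swing',ta-sa)
for n,p in(('boardTop',[t(325,368,73),t(432,450,73),s(450,298,73)]),('clip',[t(425,480,47),t(450,458,47),s(508,160,47),s(480,157,47)]),('tinB top front',[t(463,392,97),t(370,318,97),s(418,148,97)]),('tins',[t(512,332,97),s(345,140,97),])):
    print(n,[(tr.T@(q[:2]-to)).round(1).tolist() for q in p])
for n,q in(('tf',(235,18)),('bd',(230,-50)),('bowl',None)):
    if q:print(n,to+tr@q)
print('bowl',at(T,182,268,55),'end pt home',so+sr@[235,18])
E
```

```text
shelf [629.1 202.7 150. ] [ 693.3 -195.6  150. ] [ 876.  -161.3  150. ] [810.6 235.8 150. ]
shelf S [625.6 208.4 150. ] [ 694.4 -184.8  150. ] [ 880.  -155.9  150. ] [811.8 241.8 150. ]
tray [489.2  10.6  40. ] [574.5 112.4  40. ] [777.5 -54.4  40. ]
S [489.6  13.   40. ] [579.4 123.   40. ]
shelf [ 719.8048857  -156.63114302] 1.7386915623274346 [[1.5, -5.4], [-1.9, -4.4], [-1.6, -1.0], [0.6, -3.2], [-2.0, 0.3], [-0.8, 6.4], [2.4, 4.4], [1.8, 2.8]]
tray [ 721.9728615  -159.94989389] 2.4420725523960973 [[0.7, -2.4], [-1.6, -4.7], [-3.6, 1.1], [1.1, 0.0], [3.3, 5.9]] swing 0.7033809900686627
boardTop [[223.7, -100.8], [217.4, 10.3], [219.8, -113.2]]
clip [[239.0, 21.5], [211.4, 25.4], [235.4, 24.5], [211.8, 21.0]]
tinB top front [[166.6, -0.6], [170.1, -97.2], [163.7, -3.9]]
tins [[103.5, -2.2], [104.3, -12.7]]
tf [530.57300556 -22.41773349]
bd [578.18060035  26.39329926]
bowl [459.7 240.   55. ] end pt home [662.78771486  72.05650909]
```

```bash
cat >> h.py <<'E'
O=np.array([721,-158.]); SA=1.739; TA=2.442
def tw(x,y,z,a=TA): return np.array([O[0]+x*np.cos(a)-y*np.sin(a),O[1]+x*np.sin(a)+y*np.cos(a),z])
def wt(p,a=TA): q=np.array(p[:2])-O; return np.round([q[0]*np.cos(a)+q[1]*np.sin(a),-q[0]*np.sin(a)+q[1]*np.cos(a),p[2]],1)
def Rt(a,tilt): return R.from_euler('xyz',[180,0,np.degrees(a)],degrees=True)*R.from_euler('y',-tilt,degrees=True)
def cur():
    s=env.state(); return s, s['ee_pos'], R.from_euler('xyz',s['ee_rot'],degrees=True)
def turn(Rc,Rg):
    v=np.degrees((Rc.inv()*Rg).as_rotvec())/30; n=int(np.ceil(np.linalg.norm(v)/.34)); print('turn',n,'x',(v/max(n,1)).round(4))
def shift(p,g,Rc,step=55):
    v=Rc.inv().apply(np.array(g)-p)/500; n=int(np.ceil(np.linalg.norm(v)*500/step)); print('shift',n,'x',(v/max(n,1)).round(4),'total',v.round(4))
E
python3 - <<'E'
from h import *
s,p,r=cur(); g=Rt(TA,45)
turn(r,g); a=tw(258,-40,150); print(a); shift(p,a,g); shift(a,tw(258,-40,45),g,25)
E
```

```text
turn 5 x [ 0.0394 -0.2981  0.0969]
[549.35927088  38.73194989 150.        ]
shift 11 x [-0.0622 -0.0311  0.0784] total [-0.684  -0.3417  0.8627]
shift 5 x [ 0.0297 -0.      0.0297] total [ 0.1485 -0.      0.1485]
```

Call:
send_rows(
  motion=[
    {"rx": 0.0394, "ry": -0.2981, "rz": 0.0969, "gripper": 1},
    {"rx": 0.0394, "ry": -0.2981, "rz": 0.0969, "gripper": 1},
    {"rx": 0.0394, "ry": -0.2981, "rz": 0.0969, "gripper": 1},
    {"rx": 0.0394, "ry": -0.2981, "rz": 0.0969, "gripper": 1},
    {"rx": 0.0394, "ry": -0.2981, "rz": 0.0969, "gripper": 1},
    {"gripper": 1},
  ],
  grip_force=10,
)

```text
invalid input at $.motion[0]: expected keys tx, ty, tz, rx, ry, rz, gripper
```

Call:
send_rows(
  motion=[
    {"tx": -0.0622, "ty": -0.0311, "tz": 0.0784, "gripper": 1},
    {"tx": -0.0622, "ty": -0.0311, "tz": 0.0784, "gripper": 1},
    {"tx": -0.0622, "ty": -0.0311, "tz": 0.0784, "gripper": 1},
    {"tx": -0.0622, "ty": -0.0311, "tz": 0.0784, "gripper": 1},
    {"tx": -0.0622, "ty": -0.0311, "tz": 0.0784, "gripper": 1},
    {"tx": -0.0622, "ty": -0.0311, "tz": 0.0784, "gripper": 1},
    {"tx": -0.0622, "ty": -0.0311, "tz": 0.0784, "gripper": 1},
    {"tx": -0.0622, "ty": -0.0311, "tz": 0.0784, "gripper": 1},
    {"tx": -0.0622, "ty": -0.0311, "tz": 0.0784, "gripper": 1},
    {"tx": -0.0622, "ty": -0.0311, "tz": 0.0784, "gripper": 1},
    {"tx": -0.0622, "ty": -0.0311, "tz": 0.0784, "gripper": 1},
    {"gripper": 1},
  ],
)

```text
invalid input at $.motion[0]: expected keys tx, ty, tz, rx, ry, rz, gripper
```

```bash
python3 - <<'E'
from h import *
import pickle
s,p,r=cur(); print(p,s['ee_rot'],s['qpos'].round(),s['force'],s['gripper_width'])
g=Rt(TA,45);turn(r,g)
d=save('wrist','pics/w1.png');pickle.dump((d,p,r),open('w1.pkl','wb'));print(d['T_tool_cam'])
shift(p,tw(258,-40,150),r)
E
```

```text
[240.96229652 521.56232452 213.18984704] [-1.79905882e+02  1.19302748e-03  1.55204741e+02] [64. 18. 90. -0. 72. -1.] [ 0.32056224 -0.28908059 -0.46792138] 91.18844604829917
turn 5 x [ 0.0394 -0.2981  0.0969]
[[ 4.78561361e-04 -9.67797019e-01 -2.51731405e-01  7.09089290e+01]
 [ 9.99999698e-01  6.17332530e-04 -4.72294530e-04 -1.78422183e-01]
 [ 6.12487224e-04 -2.51731103e-01  9.67797023e-01 -1.71297311e+02]
 [ 0.00000000e+00  0.00000000e+00  0.00000000e+00  1.00000000e+00]]
shift 11 x [-0.0877 -0.0562  0.0116] total [-0.9649 -0.6178  0.1274]
```

View pics/w1.png

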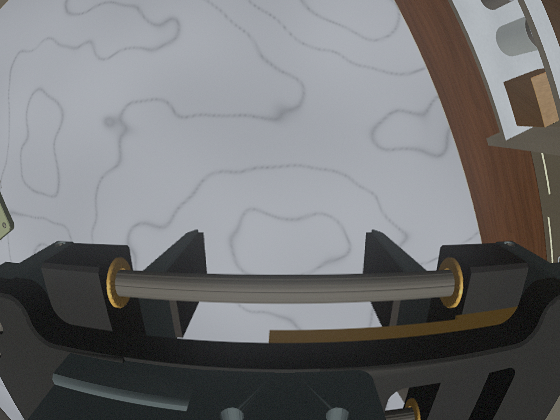

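The wrist picture shows only bare counter, because the moves were refused: every row needs all seven keys. I'll resend them in full.

Call:
send_rows(
  motion=[
    {"tx": 0, "ty": 0, "tz": 0, "rx": 0.0394, "ry": -0.2981, "rz": 0.0969, "gripper": 1},
    {"tx": 0, "ty": 0, "tz": 0, "rx": 0.0394, "ry": -0.2981, "rz": 0.0969, "gripper": 1},
    {"tx": 0, "ty": 0, "tz": 0, "rx": 0.0394, "ry": -0.2981, "rz": 0.0969, "gripper": 1},
    {"tx": 0, "ty": 0, "tz": 0, "rx": 0.0394, "ry": -0.2981, "rz": 0.0969, "gripper": 1},
    {"tx": 0, "ty": 0, "tz": 0, "rx": 0.0394, "ry": -0.2981, "rz": 0.0969, "gripper": 1},
    {"tx": 0, "ty": 0, "tz": 0, "rx": 0, "ry": 0, "rz": 0, "gripper": 1},
  ],
  grip_force=10,
)

```text
time_s: 0.9
ee_pos: [239.5, 522.7, 210.9]
ee_rot: [-179.7, 45.0, 140.3]
force: [-0.1, 0.6, 0.2]
gripper_width: 34.4
gripper_force: 0.0
```

Call:
send_rows(
  motion=[
    {"tx": -0.0622, "ty": -0.0311, "tz": 0.0784, "rx": 0, "ry": 0, "rz": 0, "gripper": 1},
    {"tx": -0.0622, "ty": -0.0311, "tz": 0.0784, "rx": 0, "ry": 0, "rz": 0, "gripper": 1},
    {"tx": -0.0622, "ty": -0.0311, "tz": 0.0784, "rx": 0, "ry": 0, "rz": 0, "gripper": 1},
    {"tx": -0.0622, "ty": -0.0311, "tz": 0.0784, "rx": 0, "ry": 0, "rz": 0, "gripper": 1},
    {"tx": -0.0622, "ty": -0.0311, "tz": 0.0784, "rx": 0, "ry": 0, "rz": 0, "gripper": 1},
    {"tx": -0.0622, "ty": -0.0311, "tz": 0.0784, "rx": 0, "ry": 0, "rz": 0, "gripper": 1},
    {"tx": -0.0622, "ty": -0.0311, "tz": 0.0784, "rx": 0, "ry": 0, "rz": 0, "gripper": 1},
    {"tx": -0.0622, "ty": -0.0311, "tz": 0.0784, "rx": 0, "ry": 0, "rz": 0, "gripper": 1},
    {"tx": -0.0622, "ty": -0.0311, "tz": 0.0784, "rx": 0, "ry": 0, "rz": 0, "gripper": 1},
    {"tx": -0.0622, "ty": -0.0311, "tz": 0.0784, "rx": 0, "ry": 0, "rz": 0, "gripper": 1},
    {"tx": 0, "ty": 0, "tz": 0, "rx": 0, "ry": 0, "rz": 0, "gripper": 1},
  ],
)

```text
time_s: 2.28
ee_pos: [521.4, 78.5, 157.0]
ee_rot: [179.7, 44.9, 139.3]
force: [0.4, 1.6, 0.3]
gripper_width: 0.3
gripper_force: 0.0
```

```bash
python3 - <<'E'
from h import *
import pickle
s,p,r=cur(); print(p,s['ee_rot'],s['qpos'].round(),s['force'],s['gripper_width'])
g=Rt(TA,45);turn(r,g)
d=save('wrist','pics/w2.png');pickle.dump((d,p,r),open('w2.pkl','wb'))
shift(p,tw(258,-40,150),r)
E
```

```text
[521.41837078  78.49468869 157.03390318] [179.74734238  44.94532167 139.3296575 ] [ 33.  14. 123. -63.  49.  30.] [0.39850351 1.60722763 0.27554814] 0.2999010401567904
turn 1 x [-0.0054 -0.0018 -0.0138]
shift 1 x [-0.0567 -0.0242  0.0764] total [-0.0567 -0.0242  0.0764]
```

View pics/w2.png

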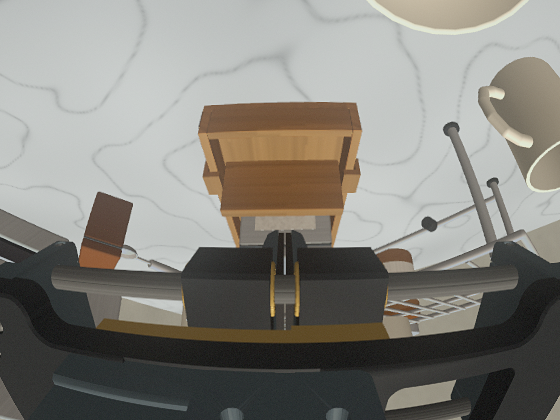

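The wrist view shows the tray centred ahead of the closed fingers. The end wall is at rows 105-140, x 202-358, the board's top edge at row ~210 (x 222-343), and the clips at (212,178) and (350,178). I'll check these numbers, then work out the lowering move.

```bash
cat >> h.py <<'E'
def wray(d,p,r,u,v,z):
    f=210/np.tan(np.radians(d['vertical_fov']/2)); q=np.array([u-d['cx'],v-d['cy']]); n=np.linalg.norm(q); th=n/f
    c=np.array([*(q/n*np.sin(th)),np.cos(th)]); M=np.array(d['T_tool_cam']); w=r.apply(M[:3,:3]@c); o=p+r.apply(M[:3,3])
    return o+w*(z-o[2])/w[2]
E
python3 - <<'E'
from h import *
import pickle
d,p,r=pickle.load(open('w2.pkl','rb'))
for n,u,v,z in(('clipL',204,178,47),('clipR',358,178,47),('board back top L',222,208,73),('R',343,208,73),('rimL',202,132,40),('rimR',360,132,40),('rimL105',202,105,40),('rimR',358,105,40)): print(n,wt(wray(d,p,r,u,v,z)))
g=Rt(TA,45); a=tw(258,-42,150); shift(p,a,g); shift(a,tw(258,-42,46),g,25); shift(tw(258,0,0),tw(248,0,0),g,10)
E
```

```text
clipL [235.5  23.8  47. ]
clipR [ 233.8 -121.5   47. ]
board back top L [223.3   5.7  73. ]
R [ 222.1 -106.1   73. ]
rimL [289.6  15.4  40. ]
rimR [ 288.1 -114.7   40. ]
rimL105 [318.8   9.6  40. ]
rimR [ 317.3 -108.2   40. ]
shift 1 x [-0.0565 -0.0209  0.0764] total [-0.0565 -0.0209  0.0764]
shift 5 x [ 0.0294 -0.      0.0294] total [ 0.1471 -0.      0.1471]
shift 2 x [-0.0071  0.      0.0071] total [-0.0141  0.      0.0141]
```

Call:
send_rows(
  motion=[
    {"tx": -0.0565, "ty": -0.0209, "tz": 0.0764, "rx": 0, "ry": 0, "rz": 0, "gripper": 1},
    {"tx": 0, "ty": 0, "tz": 0, "rx": -0.005, "ry": 0, "rz": -0.014, "gripper": 1},
    {"tx": 0.0294, "ty": 0, "tz": 0.0294, "rx": 0, "ry": 0, "rz": 0, "gripper": 1},
    {"tx": 0.0294, "ty": 0, "tz": 0.0294, "rx": 0, "ry": 0, "rz": 0, "gripper": 1},
    {"tx": 0.0294, "ty": 0, "tz": 0.0294, "rx": 0, "ry": 0, "rz": 0, "gripper": 1},
    {"tx": 0.0294, "ty": 0, "tz": 0.0294, "rx": 0, "ry": 0, "rz": 0, "gripper": 1},
    {"tx": 0.0294, "ty": 0, "tz": 0.0294, "rx": 0, "ry": 0, "rz": 0, "gripper": 1},
    {"tx": 0, "ty": 0, "tz": 0, "rx": 0, "ry": 0, "rz": 0, "gripper": 1},
  ],
)

```text
time_s: 3.32
ee_pos: [551.9, 57.0, 60.8]
ee_rot: [-178.5, 43.6, 140.5]
force: [0.6, -0.4, -0.6]
gripper_width: 0.3
gripper_force: 0.0
```

```bash
python3 - <<'E'
from h import *
s,p,r=cur(); print(wt(p),p[2],s['force']); shift(p,tw(240,-42,47),r,8);shift(tw(240,0,0),tw(170,0,0),r,8)
E
```

```text
[267.8 -55.6  60.8] 60.834937767266716 [ 0.56471324 -0.41935772 -0.5853566 ]
shift 5 x [-0.0042 -0.0052  0.0118] total [-0.021  -0.0262  0.0589]
shift 9 x [-0.0113  0.0001  0.0107] total [-0.1013  0.0012  0.0966]
```

```bash
python3 - <<'E'
from h import *
s,p,r=cur(); turn(r,Rt(TA,45)); r=Rt(TA,45); shift(p,tw(258,-46,46),r,9);shift(tw(240,0,0),tw(160,0,0),r,8)
E
```

```text
turn 1 x [-0.0378 -0.0451  0.0141]
shift 3 x [ 0.0024 -0.0064  0.0116] total [ 0.0071 -0.0192  0.0349]
shift 10 x [-0.0113 -0.      0.0113] total [-0.1131 -0.      0.1131]
```

Call:
send_rows(
  motion=[
    {"tx": 0, "ty": 0, "tz": 0, "rx": -0.038, "ry": -0.045, "rz": 0.014, "gripper": 1},
    {"tx": 0.0024, "ty": -0.0064, "tz": 0.0116, "rx": 0, "ry": 0, "rz": 0, "gripper": 1},
    {"tx": 0.0024, "ty": -0.0064, "tz": 0.0116, "rx": 0, "ry": 0, "rz": 0, "gripper": 1},
    {"tx": 0.0024, "ty": -0.0064, "tz": 0.0116, "rx": 0, "ry": 0, "rz": 0, "gripper": 1},
    {"tx": 0, "ty": 0, "tz": 0, "rx": 0, "ry": 0, "rz": 0, "gripper": 1},
    {"tx": -0.0113, "ty": 0, "tz": 0.0113, "rx": 0, "ry": 0, "rz": 0, "gripper": 1},
    {"tx": -0.0113, "ty": 0, "tz": 0.0113, "rx": 0, "ry": 0, "rz": 0, "gripper": 1},
    {"tx": -0.0113, "ty": 0, "tz": 0.0113, "rx": 0, "ry": 0, "rz": 0, "gripper": 1},
    {"tx": 0, "ty": 0, "tz": 0, "rx": 0, "ry": 0, "rz": 0, "gripper": 1},
  ],
)

```text
time_s: 4.45
ee_pos: [573.1, 39.1, 64.2]
ee_rot: [-178.5, 43.6, 139.7]
force: [0.2, -0.7, -0.6]
gripper_width: 0.5
gripper_force: 0.0
```

```bash
python3 - <<'E'
from h import *
s,p,r=cur(); print(wt(p),s['force']); turn(r,Rt(TA,45)); shift(p,tw(170,-46,46),r,8)
E
```

```text
[240.1 -55.6  64.2] [ 0.19592189 -0.74250136 -0.62245964]
turn 1 x [-0.0538 -0.0473 -0.0048]
shift 10 x [-0.0076 -0.0015  0.0124] total [-0.0765 -0.0155  0.1236]
```

```bash
python3 - <<'E'
from h import *
s,p,r=cur(); print(s['qpos'].round(1))
E
```

```text
[ 24.4  25.1 123.5 -77.   40.6  41. ]
```

Joint 4 is at its limit, so the fingers couldn't get lower. I'll turn the lean towards the robot to a yaw of 165, which frees it.

```bash
python3 - <<'E'
from h import *
s,p,r=cur(); shift(p,tw(260,-50,70),r,30); turn(r,Rt(np.radians(165),45))
E
```

```text
shift 1 x [ 0.0208 -0.0122 -0.0354] total [ 0.0208 -0.0122 -0.0354]
turn 3 x [-0.2124 -0.0181 -0.2012]
```

Call:
send_rows(
  motion=[
    {"tx": 0.0208, "ty": -0.0122, "tz": -0.0354, "rx": 0, "ry": 0, "rz": 0, "gripper": 1},
    {"tx": 0, "ty": 0, "tz": 0, "rx": -0.2124, "ry": -0.0181, "rz": -0.2012, "gripper": 1},
    {"tx": 0, "ty": 0, "tz": 0, "rx": -0.2124, "ry": -0.0181, "rz": -0.2012, "gripper": 1},
    {"tx": 0, "ty": 0, "tz": 0, "rx": -0.2124, "ry": -0.0181, "rz": -0.2012, "gripper": 1},
    {"tx": 0, "ty": 0, "tz": 0, "rx": 0, "ry": 0, "rz": 0, "gripper": 1},
  ],
)

```text
time_s: 5.08
ee_pos: [559.2, 68.6, 122.8]
ee_rot: [-178.7, 40.1, 164.0]
force: [-0.1, -0.0, -0.5]
gripper_width: 0.8
gripper_force: 0.0
```

```bash
python3 - <<'E'
from h import *
s,p,r=cur(); print(wt(p),s['force'],s['qpos'].round(1)); turn(r,Rt(np.radians(165),45)); shift(p,tw(256,-46,45),r,9);shift(tw(250,0,0),tw(175,0,0),r,7.6)
E
```

```text
[269.7 -69.2 122.8] [-0.13294234 -0.01537959 -0.46655728] [ 19.2  12.9 127.6 -77.   23.6  14.5]
turn 1 x [-0.0656 -0.1625 -0.0233]
shift 10 x [ 0.0096 -0.0051  0.0124] total [ 0.0956 -0.0507  0.1241]
shift 10 x [-0.0105 -0.0059  0.009 ] total [-0.1047 -0.0592  0.0896]
```

```bash
python3 - <<'E'
from h import *
s,p,r=cur(); g=Rt(np.radians(165),30); turn(r,g); shift(p,tw(258,-35,100),g,30); shift(tw(258,-35,100),tw(258,-35,42),g,15)
E
```

```text
turn 2 x [-0.031   0.1687 -0.0158]
shift 2 x [ 0.0148 -0.0359  0.0178] total [ 0.0296 -0.0718  0.0356]
shift 4 x [ 0.0145 -0.      0.0251] total [ 0.058  -0.      0.1005]
```

Call:
send_rows(
  motion=[
    {"tx": 0, "ty": 0, "tz": 0, "rx": -0.031, "ry": 0.1687, "rz": -0.0158, "gripper": 1},
    {"tx": 0, "ty": 0, "tz": 0, "rx": -0.031, "ry": 0.1687, "rz": -0.0158, "gripper": 1},
    {"tx": 0.0148, "ty": -0.0359, "tz": 0.0178, "rx": 0, "ry": 0, "rz": 0, "gripper": 1},
    {"tx": 0.0148, "ty": -0.0359, "tz": 0.0178, "rx": 0, "ry": 0, "rz": 0, "gripper": 1},
    {"tx": 0, "ty": 0, "tz": 0, "rx": 0, "ry": 0, "rz": 0, "gripper": 1},
  ],
)

```text
time_s: 5.7
ee_pos: [544.6, 31.3, 95.8]
ee_rot: [-178.6, 32.6, 164.8]
force: [0.2, -0.3, -0.6]
gripper_width: 0.3
gripper_force: 0.0
```

```bash
python3 - <<'E'
from h import *
s,p,r=cur(); print(wt(p),s['force'],s['qpos'].round(1)); g=Rt(np.radians(165),30); turn(r,g); shift(p,tw(256,-35,100),r,30);shift(p,tw(256,-35,42),g,15)
E
```

```text
[256.9 -31.2  95.8] [ 0.15361669 -0.26173706 -0.64111439] [ 11.3  13.3 127.2 -56.7  18.3 -11.8]
turn 1 x [-0.0489  0.0867 -0.007 ]
shift 1 x [-0.0084  0.006  -0.0046] total [-0.0084  0.006  -0.0046]
shift 4 x [0.0124 0.0015 0.0239] total [0.0497 0.0061 0.0956]
```

Call:
send_rows(
  motion=[
    {"tx": 0, "ty": 0, "tz": 0, "rx": -0.049, "ry": 0.087, "rz": -0.007, "gripper": 1},
    {"tx": 0.0124, "ty": 0.0015, "tz": 0.0239, "rx": 0, "ry": 0, "rz": 0, "gripper": 1},
    {"tx": 0.0124, "ty": 0.0015, "tz": 0.0239, "rx": 0, "ry": 0, "rz": 0, "gripper": 1},
    {"tx": 0.0124, "ty": 0.0015, "tz": 0.0239, "rx": 0, "ry": 0, "rz": 0, "gripper": 1},
    {"tx": 0.0124, "ty": 0.0015, "tz": 0.0239, "rx": 0, "ry": 0, "rz": 0, "gripper": 1},
    {"tx": 0, "ty": 0, "tz": 0, "rx": 0, "ry": 0, "rz": 0, "gripper": 1},
  ],
)

```text
time_s: 6.45
ee_pos: [549.8, 34.8, 43.2]
ee_rot: [180.0, 30.2, 165.1]
force: [0.3, -0.6, 0.0]
gripper_width: 0.5
gripper_force: 0.0
```

```bash
python3 - <<'E'
from h import *
s,p,r=cur(); print(wt(p),s['force'],s['qpos'].round(1)); g=Rt(np.radians(165),30); turn(r,g); shift(p,tw(176,-35,43),g,7.5)
E
```

```text
[255.2 -37.3  43.2] [ 0.26773691 -0.61979498  0.02975574] [  9.8  19.1 128.8 -70.9  12.8   2.1]
turn 1 x [0.0027 0.0076 0.0042]
shift 11 x [-0.0111 -0.0065  0.0065] total [-0.1223 -0.0712  0.071 ]
```

Call:
send_rows(
  motion=[
    {"tx": -0.0111, "ty": -0.0065, "tz": 0.0065, "rx": 0, "ry": 0, "rz": 0, "gripper": 1},
    {"tx": -0.0111, "ty": -0.0065, "tz": 0.0065, "rx": 0, "ry": 0, "rz": 0, "gripper": 1},
    {"tx": -0.0111, "ty": -0.0065, "tz": 0.0065, "rx": 0, "ry": 0, "rz": 0, "gripper": 1},
    {"tx": -0.0111, "ty": -0.0065, "tz": 0.0065, "rx": 0, "ry": 0, "rz": 0, "gripper": 1},
    {"tx": -0.0111, "ty": -0.0065, "tz": 0.0065, "rx": 0, "ry": 0, "rz": 0, "gripper": 1},
    {"tx": -0.0111, "ty": -0.0065, "tz": 0.0065, "rx": 0, "ry": 0, "rz": 0, "gripper": 1},
  ],
)

```text
time_s: 7.2
ee_pos: [582.8, 4.8, 44.2]
ee_rot: [179.9, 30.3, 165.0]
force: [-0.4, 1.7, -0.5]
gripper_width: 0.8
gripper_force: 0.7
```

```bash
python3 - <<'E'
from h import *
s,p,r=cur(); print(wt(p),s['force'],s['qpos'].round(1)); g=Rt(np.radians(165),30); turn(r,g); shift(p,tw(180,-35,43),g,7.5)
E
```

```text
[210.6 -35.5  44.2] [-0.42086053  1.74956959 -0.53328819] [  5.   20.7 125.3 -62.8  11.  -10.3]
turn 1 x [0.0048 0.0116 0.001 ]
shift 5 x [-0.0093 -0.0054  0.0059] total [-0.0463 -0.0269  0.0296]
```

Call:
send_rows(
  motion=[
    {"tx": -0.0093, "ty": -0.0054, "tz": 0.0055, "rx": 0, "ry": 0, "rz": 0, "gripper": 1},
    {"tx": -0.0093, "ty": -0.0054, "tz": 0.0055, "rx": 0, "ry": 0, "rz": 0, "gripper": 1},
    {"tx": -0.0093, "ty": -0.0054, "tz": 0.0055, "rx": 0, "ry": 0, "rz": 0, "gripper": 1},
    {"tx": -0.0093, "ty": -0.0054, "tz": 0.0055, "rx": 0, "ry": 0, "rz": 0, "gripper": 1},
    {"tx": -0.0046, "ty": -0.0027, "tz": 0.0028, "rx": 0, "ry": 0, "rz": 0, "gripper": 1},
  ],
)

```text
time_s: 7.82
ee_pos: [603.0, -13.0, 44.0]
ee_rot: [179.9, 30.3, 165.0]
force: [-1.2, 2.8, 0.5]
gripper_width: 0.7
gripper_force: 1.2
```

```bash
python3 - <<'E'
from h import *
s,p,r=cur(); print(wt(p),s['force']@[-np.cos(TA),-np.sin(TA),0],s['force'],s['qpos'].round(1))
E
```

```text
[183.6 -34.9  44. ] -2.737568924032127 [-1.24132533  2.77653113  0.50886279] [  2.4  21.9 123.  -55.9  10.4 -19.5]
```

Call:
send_rows(
  motion=[
    {"tx": -0.0046, "ty": -0.0027, "tz": 0.0028, "rx": 0, "ry": 0, "rz": 0, "gripper": 1},
    {"tx": -0.0046, "ty": -0.0027, "tz": 0.0028, "rx": 0, "ry": 0, "rz": 0, "gripper": 1},
    {"tx": 0, "ty": 0, "tz": 0, "rx": 0, "ry": 0, "rz": 0, "gripper": 1},
  ],
)

```text
time_s: 8.2
ee_pos: [607.2, -16.9, 43.9]
ee_rot: [179.9, 30.3, 165.1]
force: [-1.2, 2.6, 0.4]
gripper_width: 0.7
gripper_force: 1.1
```

Call:
send_rows(
  motion=[
    {"tx": -0.0046, "ty": -0.0027, "tz": 0.0028, "rx": 0, "ry": 0, "rz": 0, "gripper": 1},
    {"tx": 0, "ty": 0, "tz": 0, "rx": 0, "ry": 0, "rz": 0, "gripper": 1},
  ],
)

```text
time_s: 8.45
ee_pos: [609.5, -19.0, 43.8]
ee_rot: [179.9, 30.3, 165.1]
force: [-0.8, 4.3, -0.6]
gripper_width: 0.6
gripper_force: 1.4
```

Call:
send_rows(
  motion=[
    {"tx": -0.003, "ty": -0.0018, "tz": 0.0018, "rx": 0, "ry": 0, "rz": 0, "gripper": 1},
    {"tx": 0, "ty": 0, "tz": 0, "rx": 0, "ry": 0, "rz": 0, "gripper": 1},
  ],
)

```text
time_s: 8.7
ee_pos: [611.0, -20.3, 43.8]
ee_rot: [179.9, 30.3, 165.0]
force: [-1.6, 3.6, 0.2]
gripper_width: 0.5
gripper_force: 1.4
```

```bash
python3 - <<'E'
from h import *
s,p,r=cur(); print(wt(p),s['force']@[-np.cos(TA),-np.sin(TA),0],s['force'],s['qpos'].round(1))
E
```

```text
[172.8 -34.5  43.8] -3.5434358323024124 [-1.56665652  3.64149352  0.23222344] [  1.5  22.4 122.  -52.8  10.2 -23.4]
```

Call:
send_rows(
  motion=[
    {"tx": -0.0015, "ty": -0.0009, "tz": 0.0009, "rx": 0, "ry": 0, "rz": 0, "gripper": 1},
    {"tx": 0, "ty": 0, "tz": 0, "rx": 0, "ry": 0, "rz": 0, "gripper": 1},
  ],
)

```text
time_s: 8.95
ee_pos: [611.7, -20.9, 43.8]
ee_rot: [179.9, 30.3, 165.1]
force: [-1.6, 3.4, 1.0]
gripper_width: 0.5
gripper_force: 1.6
```

Call:
send_rows(
  motion=[
    {"tx": -0.0015, "ty": -0.0009, "tz": 0.0009, "rx": 0, "ry": 0, "rz": 0, "gripper": 1},
    {"tx": 0, "ty": 0, "tz": 0, "rx": 0, "ry": 0, "rz": 0, "gripper": 1},
  ],
)

```text
time_s: 9.2
ee_pos: [612.4, -21.6, 43.8]
ee_rot: [179.9, 30.3, 165.1]
force: [-1.6, 3.5, 0.6]
gripper_width: 0.4
gripper_force: 1.6
```

```bash
python3 - <<'E'
from h import *
s,p,r=cur(); print(wt(p),s['force']@[-np.cos(TA),-np.sin(TA),0],s['force'],s['qpos'].round(1))
E
```

```text
[170.9 -34.4  43.8] -3.5268904851592504 [-1.64886066  3.51812132  0.58038224] [  1.3  22.5 121.9 -52.2  10.2 -24.1]
```

Call:
send_rows(
  motion=[
    {"tx": -0.0015, "ty": -0.0009, "tz": 0.0009, "rx": 0, "ry": 0, "rz": 0, "gripper": 1},
    {"tx": -0.0015, "ty": -0.0009, "tz": 0.0009, "rx": 0, "ry": 0, "rz": 0, "gripper": 1},
    {"tx": 0, "ty": 0, "tz": 0, "rx": 0, "ry": 0, "rz": 0, "gripper": 1},
  ],
)

```text
time_s: 9.57
ee_pos: [613.8, -23.0, 43.7]
ee_rot: [179.9, 30.3, 165.0]
force: [-0.5, 3.0, 0.7]
gripper_width: 0.8
gripper_force: 1.5
```

Call:
send_rows(
  motion=[
    {"tx": -0.0015, "ty": -0.0009, "tz": 0.0009, "rx": 0, "ry": 0, "rz": 0, "gripper": 1},
    {"tx": 0, "ty": 0, "tz": 0, "rx": 0, "ry": 0, "rz": 0, "gripper": 1},
  ],
)

```text
time_s: 9.82
ee_pos: [614.5, -23.7, 43.7]
ee_rot: [179.9, 30.3, 165.0]
force: [-0.9, 4.0, 0.4]
gripper_width: 0.8
gripper_force: 1.6
```

Call:
send_rows(
  motion=[
    {"tx": -0.0015, "ty": -0.0009, "tz": 0.0009, "rx": 0, "ry": 0, "rz": 0, "gripper": 1},
    {"tx": 0, "ty": 0, "tz": 0, "rx": 0, "ry": 0, "rz": 0, "gripper": 1},
  ],
)

```text
time_s: 10.07
ee_pos: [615.2, -24.3, 43.6]
ee_rot: [179.9, 30.3, 165.1]
force: [-1.3, 3.8, 0.3]
gripper_width: 0.5
gripper_force: 1.6
```

Call:
send_rows(
  motion=[
    {"tx": -0.0015, "ty": -0.0009, "tz": 0.0009, "rx": 0, "ry": 0, "rz": 0, "gripper": 1},
    {"tx": 0, "ty": 0, "tz": 0, "rx": 0, "ry": 0, "rz": 0, "gripper": 1},
  ],
)

```text
time_s: 10.32
ee_pos: [615.6, -24.4, 43.6]
ee_rot: [179.9, 30.3, 165.1]
force: [-3.5, 5.1, 1.9]
gripper_width: 0.6
gripper_force: 3.2
```

Call:
send_rows(
  motion=[
    {"tx": -0.0015, "ty": -0.0009, "tz": 0.0009, "rx": 0, "ry": 0, "rz": 0, "gripper": 1},
    {"tx": 0, "ty": 0, "tz": 0, "rx": 0, "ry": 0, "rz": 0, "gripper": 1},
  ],
)

```text
time_s: 10.58
ee_pos: [615.9, -24.7, 43.5]
ee_rot: [179.9, 30.3, 165.1]
force: [-5.5, 8.8, 4.2]
gripper_width: 0.4
gripper_force: 4.8
```

The push force rose to about 10 N with the board stopped, so the tins are snug. I'll back off and check.

```bash
python3 - <<'E'
from h import *
s,p,r=cur(); print(wt(p)); a=tw(195,-34,45); b=tw(225,-30,125); shift(p,a,r,15); shift(a,b,r,45); g=Rt(np.radians(185),30); turn(r,g); c=tw(238,62,110);print(c);shift(b,c,g,45); shift(c,c+[0,0,-83],g,28)
E
```

```text
[166.2 -34.3  43.5]
shift 2 x [ 0.0218  0.012  -0.0145] total [ 0.0436  0.024  -0.0289]
shift 2 x [-0.0154  0.0093 -0.0836] total [-0.0309  0.0187 -0.1672]
turn 2 x [-0.1645  0.0052 -0.2869]
[498.98294179 -52.18683512 110.        ]
shift 3 x [ 0.0479 -0.0372 -0.0161] total [ 0.1437 -0.1115 -0.0483]
shift 3 x [ 0.0277 -0.      0.0479] total [ 0.083  -0.      0.1438]
```

Call:
send_rows(
  motion=[
    {"tx": 0.0218, "ty": 0.012, "tz": -0.0145, "rx": 0, "ry": 0, "rz": 0, "gripper": 1},
    {"tx": 0.0218, "ty": 0.012, "tz": -0.0145, "rx": 0, "ry": 0, "rz": 0, "gripper": 1},
    {"tx": -0.0154, "ty": 0.0093, "tz": -0.0836, "rx": 0, "ry": 0, "rz": 0, "gripper": 1},
    {"tx": -0.0154, "ty": 0.0093, "tz": -0.0836, "rx": 0, "ry": 0, "rz": 0, "gripper": 1},
    {"tx": 0, "ty": 0, "tz": 0, "rx": -0.1645, "ry": 0.0052, "rz": -0.2869, "gripper": 1},
    {"tx": 0, "ty": 0, "tz": 0, "rx": -0.1645, "ry": 0.0052, "rz": -0.2869, "gripper": 1},
    {"tx": 0.0479, "ty": -0.0372, "tz": -0.0161, "rx": 0, "ry": 0, "rz": 0, "gripper": 1},
    {"tx": 0.0479, "ty": -0.0372, "tz": -0.0161, "rx": 0, "ry": 0, "rz": 0, "gripper": 1},
    {"tx": 0.0479, "ty": -0.0372, "tz": -0.0161, "rx": 0, "ry": 0, "rz": 0, "gripper": 1},
    {"tx": 0, "ty": 0, "tz": 0, "rx": 0, "ry": 0, "rz": 0, "gripper": 1},
  ],
)

```text
time_s: 11.82
ee_pos: [485.8, -41.1, 102.1]
ee_rot: [179.9, 29.0, 174.7]
force: [0.6, 0.2, 0.4]
gripper_width: 0.8
gripper_force: 0.0
```

```bash
python3 - <<'E'
from h import *
s,p,r=cur(); print(p,wt(p),s['ee_rot'],s['force'],s['qpos'].round(1)); g=Rt(np.radians(185),30); turn(r,g); c=tw(238,62,27);shift(p,c,g,28); shift(p,c+[0,0,73],g,45)
d=save('scene','pics/s2.png'); a=cv2.imread('pics/s2.png')[130:330,150:350]; cv2.imwrite('pics/s2c.png',cv2.resize(a,None,fx=3,fy=3,interpolation=2))
E
```

```text
[485.7594158  -41.13148148 102.12311119] [255.2  62.1 102.1] [179.92837662  28.95845343 174.6865367 ] [0.63711744 0.23658655 0.44482141] [ -6.7   6.9 132.3   3.6  11.9 -94.8]
turn 2 x [-0.0834 -0.0172 -0.1496]
shift 3 x [ 0.018  -0.0081  0.0474] total [ 0.054  -0.0243  0.1423]
shift 1 x [-0.019  -0.0243  0.0159] total [-0.019  -0.0243  0.0159]
```

View pics/s2c.png

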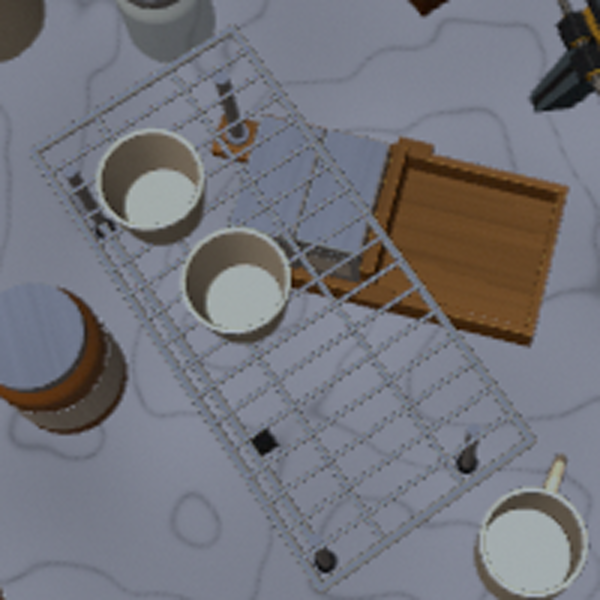

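The tins touch each other and the end wall, the board is snug behind them, and the tray corners at (567,186) and (530,344) haven't moved. Next I'll go down in front of the tray's front wall.

Call:
send_rows(
  motion=[
    {"tx": 0, "ty": 0, "tz": 0, "rx": -0.0834, "ry": -0.0172, "rz": -0.1496, "gripper": 1},
    {"tx": 0, "ty": 0, "tz": 0, "rx": -0.0834, "ry": -0.0172, "rz": -0.1496, "gripper": 1},
    {"tx": 0.018, "ty": -0.0081, "tz": 0.0474, "rx": 0, "ry": 0, "rz": 0, "gripper": 1},
    {"tx": 0.018, "ty": -0.0081, "tz": 0.0474, "rx": 0, "ry": 0, "rz": 0, "gripper": 1},
    {"tx": 0.018, "ty": -0.0081, "tz": 0.0474, "rx": 0, "ry": 0, "rz": 0, "gripper": 1},
    {"tx": 0, "ty": 0, "tz": 0, "rx": 0, "ry": 0, "rz": 0, "gripper": 1},
  ],
)

```text
time_s: 12.62
ee_pos: [505.3, -44.6, 44.8]
ee_rot: [-179.2, 27.8, -178.5]
force: [-0.2, -0.3, -0.1]
gripper_width: 0.8
gripper_force: 0.0
```

```bash
cat >> h.py <<'E'
def arc(p,Rc,angs,off,xt=235,z=26):
    # TCP in front of the wall point at swing angles angs (rad from home)
    q=p
    for k in angs:
        w=tw(xt,18,z,SA+k)+[-np.sin(-SA-k)*0,0,0]; n=np.array([-np.sin(SA+k),np.cos(SA+k),0]); g=w+n*off
        v=Rc.inv().apply(g-q)/500; print(round(k,2),g.round(),v.round(4).tolist()); q=g
E
python3 - <<'E'
from h import *
s,p,r=cur(); print(p,wt(p),s['ee_rot'],s['force'],s['qpos'].round(1)); g=Rt(np.radians(185),30); turn(r,g)
arc(p,r,[.70,.66,.62,.58,.54,.5,.46,.42],18)
E
```

```text
[505.315784   -44.58930931  44.7543579 ] [238.   52.1  44.8] [-179.165712     27.77532613 -178.46066052] [-0.15607227 -0.30079706 -0.147377  ] [  -9.    15.3  133.4   47.2    5.6 -146.4]
turn 1 x [-0.0835 -0.0749 -0.1005]
0.7 [518. -34.  26.] [-0.0062, 0.0219, 0.0453]
0.66 [524. -26.  26.] [-0.0095, 0.0158, 0.0048]
0.62 [529. -18.  26.] [-0.01, 0.0154, 0.0051]
0.58 [535. -10.  26.] [-0.0105, 0.0149, 0.0053]
0.54 [541.  -3.  26.] [-0.0111, 0.0144, 0.0056]
0.5 [547.   4.  26.] [-0.0116, 0.0139, 0.0059]
0.46 [554.  11.  26.] [-0.012, 0.0134, 0.0061]
0.42 [561.  18.  26.] [-0.0125, 0.0128, 0.0064]
```

Joint 6 is at its limit in this near-singular pose. I'll use less tilt for the first part of the swing.

```bash
python3 - <<'E'
from h import *
s,p,r=cur(); g=Rt(np.radians(182),15); turn(r,g); shift(p,tw(238,52,27),g,20)
E
```

```text
turn 2 x [-0.0167  0.2129 -0.0087]
shift 1 x [0.009  0.0001 0.0344] total [0.009  0.0001 0.0344]
```

Call:
send_rows(
  motion=[
    {"tx": 0, "ty": 0, "tz": 0, "rx": -0.0167, "ry": 0.2129, "rz": -0.0087, "gripper": 1},
    {"tx": 0, "ty": 0, "tz": 0, "rx": -0.0167, "ry": 0.2129, "rz": -0.0087, "gripper": 1},
    {"tx": 0.009, "ty": 0, "tz": 0.0344, "rx": 0, "ry": 0, "rz": 0, "gripper": 1},
    {"tx": 0, "ty": 0, "tz": 0, "rx": 0, "ry": 0, "rz": 0, "gripper": 1},
    {"tx": 0, "ty": 0, "tz": 0, "rx": 0, "ry": 0, "rz": 0, "gripper": 1},
  ],
)

```text
time_s: 13.25
ee_pos: [509.1, -34.3, 28.5]
ee_rot: [178.7, 20.1, -177.9]
force: [-0.3, 0.1, 0.3]
gripper_width: 0.8
gripper_force: 0.0
```

```bash
python3 - <<'E'
from h import *
s,p,r=cur(); print(p,wt(p),s['ee_rot'],s['force'],s['qpos'].round(1)); g=Rt(np.radians(182),15); turn(r,g)
arc(p,r,[.70,.66,.62,.58,.54,.5,.46,.42],18)
E
```

```text
[509.14381734 -34.30764744  28.53287626] [241.7  41.8  28.5] [ 178.695357     20.09580335 -177.91018001] [-0.28315144  0.08409147  0.26203833] [  -8.3   18.1  127.8   18.6   15.3 -117.8]
turn 1 x [0.0444 0.1698 0.0048]
0.7 [518. -34.  26.] [-0.0157, 0.0005, 0.0111]
0.66 [524. -26.  26.] [-0.0102, 0.0155, 0.0041]
0.62 [529. -18.  26.] [-0.0108, 0.0151, 0.0043]
0.58 [535. -10.  26.] [-0.0113, 0.0146, 0.0045]
0.54 [541.  -3.  26.] [-0.0119, 0.0141, 0.0047]
0.5 [547.   4.  26.] [-0.0124, 0.0136, 0.0048]
0.46 [554.  11.  26.] [-0.0129, 0.013, 0.005]
0.42 [561.  18.  26.] [-0.0134, 0.0125, 0.0052]
```

Call:
send_rows(
  motion=[
    {"tx": -0.0157, "ty": 0.0005, "tz": 0.0111, "rx": 0, "ry": 0, "rz": 0, "gripper": 1},
    {"tx": -0.0051, "ty": 0.0078, "tz": 0.002, "rx": 0, "ry": 0, "rz": 0, "gripper": 1},
    {"tx": -0.0051, "ty": 0.0078, "tz": 0.002, "rx": 0, "ry": 0, "rz": 0, "gripper": 1},
    {"tx": -0.0054, "ty": 0.0075, "tz": 0.0021, "rx": 0, "ry": 0, "rz": 0, "gripper": 1},
    {"tx": -0.0054, "ty": 0.0075, "tz": 0.0021, "rx": 0, "ry": 0, "rz": 0, "gripper": 1},
    {"tx": -0.0057, "ty": 0.0073, "tz": 0.0022, "rx": 0, "ry": 0, "rz": 0, "gripper": 1},
    {"tx": -0.0057, "ty": 0.0073, "tz": 0.0022, "rx": 0, "ry": 0, "rz": 0, "gripper": 1},
  ],
)

```text
time_s: 14.12
ee_pos: [535.1, -11.2, 25.9]
ee_rot: [178.8, 20.1, -177.9]
force: [-2.8, -7.2, 1.3]
gripper_width: 0.6
gripper_force: 3.6
```

```bash
python3 - <<'E'
from h import *
s,p,r=cur(); print(p,wt(p),s['ee_rot'],s['force'],s['qpos'].round(1))
arc(p,r,[.56,.54,.5,.46,.42,.38,.34],18)
E
```

```text
[535.10330252 -11.1569311   25.93315711] [236.8   7.3  25.9] [ 178.75856264   20.11878957 -177.9347255 ] [-2.82329568 -7.19760171  1.32905034] [  -4.6   19.9  125.    13.2   15.6 -109.1]
0.56 [538.  -7.  26.] [-0.0053, 0.009, 0.002]
0.54 [541.  -3.  26.] [-0.006, 0.007, 0.0023]
0.5 [547.   4.  26.] [-0.0124, 0.0136, 0.0048]
0.46 [554.  11.  26.] [-0.0129, 0.0131, 0.005]
0.42 [561.  18.  26.] [-0.0134, 0.0125, 0.0052]
0.38 [568.  24.  26.] [-0.0138, 0.0119, 0.0053]
0.34 [575.  30.  26.] [-0.0143, 0.0113, 0.0055]
```

Call:
send_rows(
  motion=[
    {"tx": -0.0055, "ty": 0.008, "tz": 0.0021, "rx": 0, "ry": 0, "rz": 0, "gripper": 1},
    {"tx": -0.006, "ty": 0.007, "tz": 0.0023, "rx": 0, "ry": 0, "rz": 0, "gripper": 1},
    {"tx": -0.0062, "ty": 0.0068, "tz": 0.0024, "rx": 0, "ry": 0, "rz": 0, "gripper": 1},
    {"tx": -0.0062, "ty": 0.0068, "tz": 0.0024, "rx": 0, "ry": 0, "rz": 0, "gripper": 1},
    {"tx": -0.0064, "ty": 0.0066, "tz": 0.0025, "rx": 0, "ry": 0, "rz": 0, "gripper": 1},
    {"tx": -0.0064, "ty": 0.0066, "tz": 0.0025, "rx": 0, "ry": 0, "rz": 0, "gripper": 1},
    {"tx": -0.0067, "ty": 0.0062, "tz": 0.0026, "rx": 0, "ry": 0, "rz": 0, "gripper": 1},
    {"tx": -0.0067, "ty": 0.0062, "tz": 0.0026, "rx": 0, "ry": 0, "rz": 0, "gripper": 1},
    {"tx": -0.0069, "ty": 0.006, "tz": 0.0026, "rx": 0, "ry": 0, "rz": 0, "gripper": 1},
    {"tx": -0.0069, "ty": 0.006, "tz": 0.0026, "rx": 0, "ry": 0, "rz": 0, "gripper": 1},
  ],
)

```text
time_s: 15.38
ee_pos: [567.1, 23.3, 25.5]
ee_rot: [178.7, 20.0, -177.9]
force: [-2.7, -8.1, 0.8]
gripper_width: 0.3
gripper_force: 3.3
```

```bash
python3 - <<'E'
from h import *
s,p,r=cur(); print(p,wt(p,SA),s['ee_rot'],s['force'],s['qpos'].round(1))
turn(r,Rt(np.radians(187),28)); r=Rt(np.radians(187),28)
arc(p,r,[.36,.34,.3,.26,.22,.18,.14,.1,.06,.02],18)
E
```

```text
[567.0536537   23.30913303  25.52483394] [204.5 121.4  25.5] [ 178.74738495   19.98804152 -177.93932577] [-2.67339919 -8.05079658  0.80842947] [  0.   22.  121.    6.6  17.2 -98.2]
turn 1 x [-0.0253 -0.2652 -0.1534]
0.36 [571.  27.  26.] [-0.0089, 0.0059, 0.0037]
0.34 [575.  30.  26.] [-0.0072, 0.005, 0.0038]
0.3 [583.  35.  26.] [-0.0146, 0.0094, 0.0078]
0.26 [591.  41.  26.] [-0.0149, 0.0087, 0.0079]
0.22 [599.  46.  26.] [-0.0152, 0.0081, 0.0081]
0.18 [607.  51.  26.] [-0.0155, 0.0074, 0.0082]
0.14 [615.  55.  26.] [-0.0157, 0.0067, 0.0084]
0.1 [624.  59.  26.] [-0.0159, 0.0059, 0.0085]
0.06 [633.  63.  26.] [-0.0161, 0.0052, 0.0086]
0.02 [642.  66.  26.] [-0.0163, 0.0045, 0.0087]
```

Call:
send_rows(
  motion=[
    {"tx": 0.011, "ty": -0.007, "tz": -0.004, "rx": 0, "ry": 0, "rz": 0, "gripper": 1},
    {"tx": 0, "ty": 0, "tz": 0, "rx": -0.0253, "ry": -0.2652, "rz": -0.1534, "gripper": 1},
    {"tx": 0, "ty": 0, "tz": 0, "rx": 0, "ry": 0, "rz": 0, "gripper": 1},
    {"tx": 0, "ty": 0, "tz": 0, "rx": 0, "ry": 0, "rz": 0, "gripper": 1},
  ],
)

```text
time_s: 15.88
ee_pos: [563.2, 31.9, 26.2]
ee_rot: [177.1, 23.0, -176.1]
force: [-0.6, -0.3, -0.6]
gripper_width: 0.4
gripper_force: 0.7
```

```bash
python3 - <<'E'
from h import *
s,p,r=cur(); print(p,wt(p,SA),s['ee_rot'],s['force'],s['qpos'].round(1))
turn(r,Rt(np.radians(187),28))
arc(p,r,[.39,.34,.3,.26,.22,.18,.14,.1,.06,.02],18,230,27)
E
```

```text
[563.23260994  31.91737169  26.16954541] [213.6 123.7  26.2] [ 177.12997755   23.00720891 -176.09821609] [-0.62721929 -0.3442875  -0.63084974] [  -0.7   21.4  123.7   21.2   13.  -114.9]
turn 1 x [ 0.0511 -0.164  -0.0974]
0.39 [569.  18.  27.] [-0.0088, -0.0285, 0.0005]
0.34 [578.  25.  27.] [-0.0174, 0.0131, 0.0081]
0.3 [585.  31.  27.] [-0.0144, 0.0098, 0.0066]
0.26 [593.  36.  27.] [-0.0147, 0.0092, 0.0067]
0.22 [601.  41.  27.] [-0.0151, 0.0085, 0.0068]
0.18 [609.  46.  27.] [-0.0154, 0.0079, 0.0069]
0.14 [617.  50.  27.] [-0.0157, 0.0072, 0.007]
0.1 [625.  54.  27.] [-0.0159, 0.0065, 0.0071]
0.06 [634.  58.  27.] [-0.0162, 0.0058, 0.0072]
0.02 [643.  61.  27.] [-0.0164, 0.0051, 0.0072]
```

```bash
python3 - <<'E'
from h import *
s,p,r=cur(); arc(p,r,[.38,.34,.3,.26,.22,.18],18,238,27)
E
```

```text
0.38 [566.  26.  27.] [-0.0055, -0.0115, -0.0001]
0.34 [574.  32.  27.] [-0.0145, 0.0107, 0.0067]
0.3 [581.  38.  27.] [-0.0149, 0.0101, 0.0068]
0.26 [589.  44.  27.] [-0.0153, 0.0094, 0.007]
0.22 [598.  49.  27.] [-0.0156, 0.0087, 0.0071]
0.18 [606.  53.  27.] [-0.016, 0.008, 0.0072]
```

Call:
send_rows(
  motion=[
    {"tx": -0.0055, "ty": -0.0025, "tz": 0.002, "rx": 0, "ry": 0, "rz": 0, "gripper": 1},
    {"tx": -0.0073, "ty": 0.0035, "tz": 0.003, "rx": 0, "ry": 0, "rz": 0, "gripper": 1},
    {"tx": -0.0073, "ty": 0.0035, "tz": 0.003, "rx": 0, "ry": 0, "rz": 0, "gripper": 1},
    {"tx": -0.0075, "ty": 0.0035, "tz": 0.0031, "rx": 0, "ry": 0, "rz": 0, "gripper": 1},
    {"tx": -0.0075, "ty": 0.0035, "tz": 0.0031, "rx": 0, "ry": 0, "rz": 0, "gripper": 1},
    {"tx": -0.0077, "ty": 0.0035, "tz": 0.0032, "rx": 0, "ry": 0, "rz": 0, "gripper": 1},
    {"tx": -0.0077, "ty": 0.0035, "tz": 0.0032, "rx": 0, "ry": 0, "rz": 0, "gripper": 1},
    {"tx": -0.0078, "ty": 0.0035, "tz": 0.0033, "rx": 0, "ry": 0, "rz": 0, "gripper": 1},
    {"tx": -0.0078, "ty": 0.0035, "tz": 0.0033, "rx": 0, "ry": 0, "rz": 0, "gripper": 1},
  ],
)

```text
time_s: 17.0
ee_pos: [593.6, 48.4, 25.4]
ee_rot: [177.0, 22.5, -176.0]
force: [-10.3, 1.2, 3.6]
gripper_width: 0.4
gripper_force: 4.6
```

```bash
python3 - <<'E'
from h import *
s,p,r=cur(); print(p,wt(p,SA),s['ee_rot'],s['force'],s['qpos'].round(1))
g=Rt(np.radians(187),28);turn(r,g); arc(p,g,[.22,.18,.14,.1,.06,.02],18,235,27)
E
```

```text
[593.57102978  48.43242857  25.41052026] [224.9  91.1  25.4] [ 177.04799802   22.5142189  -176.01996134] [-10.26984908   1.20379308   3.63499132] [   1.3   23.5  119.4   15.3   15.2 -107.2]
turn 1 x [ 0.0553 -0.1804 -0.0958]
0.22 [599.  46.  27.] [-0.01, -0.0063, 0.0017]
0.18 [607.  51.  27.] [-0.0155, 0.0074, 0.0082]
0.14 [615.  55.  27.] [-0.0157, 0.0067, 0.0084]
0.1 [624.  59.  27.] [-0.0159, 0.0059, 0.0085]
0.06 [633.  63.  27.] [-0.0161, 0.0052, 0.0086]
0.02 [642.  66.  27.] [-0.0163, 0.0045, 0.0087]
```

Call:
send_rows(
  motion=[
    {"tx": 0.011, "ty": 0, "tz": -0.004, "rx": 0, "ry": 0, "rz": 0, "gripper": 1},
    {"tx": 0, "ty": 0, "tz": 0, "rx": 0.018, "ry": -0.06, "rz": -0.032, "gripper": 1},
    {"tx": 0, "ty": 0, "tz": 0, "rx": 0.018, "ry": -0.06, "rz": -0.032, "gripper": 1},
    {"tx": 0, "ty": 0, "tz": 0, "rx": 0.018, "ry": -0.06, "rz": -0.032, "gripper": 1},
    {"tx": 0, "ty": 0, "tz": 0, "rx": 0, "ry": 0, "rz": 0, "gripper": 1},
  ],
)

```text
time_s: 17.62
ee_pos: [591.9, 47.3, 26.8]
ee_rot: [-179.9, 28.5, -173.1]
force: [0.8, 0.2, 0.4]
gripper_width: 0.5
gripper_force: 0.0
```

```bash
python3 - <<'E'
from h import *
s,p,r=cur(); print(p,wt(p,SA),s['ee_rot'],s['force'],s['qpos'].round(1))
g=Rt(np.radians(187),28);turn(r,g); arc(p,r,[.22,.18,.14,.1,.06,.02,-.01],18,235,27)
E
```

```text
[591.90281925  47.32554482  26.83489664] [224.   92.9  26.8] [-179.94979049   28.52027722 -173.0830665 ] [0.81192422 0.20013183 0.36585344] [   2.2   22.8  124.5   26.8    4.9 -120.9]
turn 1 x [-0.003   0.0173 -0.0024]
0.22 [599.  46.  27.] [-0.0118, -0.0045, 0.006]
0.18 [607.  51.  27.] [-0.0154, 0.0074, 0.0084]
0.14 [615.  55.  27.] [-0.0156, 0.0067, 0.0085]
0.1 [624.  59.  27.] [-0.0159, 0.006, 0.0086]
0.06 [633.  63.  27.] [-0.0161, 0.0053, 0.0087]
0.02 [642.  66.  27.] [-0.0162, 0.0045, 0.0088]
-0.01 [648.  68.  27.] [-0.0123, 0.0029, 0.0067]
```

Call:
send_rows(
  motion=[
    {"tx": -0.0113, "ty": 0.0005, "tz": 0.0062, "rx": 0, "ry": 0, "rz": 0, "gripper": 1},
    {"tx": -0.0077, "ty": 0.003, "tz": 0.0042, "rx": 0, "ry": 0, "rz": 0, "gripper": 1},
    {"tx": -0.0077, "ty": 0.003, "tz": 0.0042, "rx": 0, "ry": 0, "rz": 0, "gripper": 1},
    {"tx": -0.0078, "ty": 0.003, "tz": 0.0042, "rx": 0, "ry": 0, "rz": 0, "gripper": 1},
    {"tx": -0.0078, "ty": 0.003, "tz": 0.0042, "rx": 0, "ry": 0, "rz": 0, "gripper": 1},
    {"tx": -0.0079, "ty": 0.0025, "tz": 0.0043, "rx": 0, "ry": 0, "rz": 0, "gripper": 1},
    {"tx": -0.0079, "ty": 0.0025, "tz": 0.0043, "rx": 0, "ry": 0, "rz": 0, "gripper": 1},
  ],
)

```text
time_s: 18.5
ee_pos: [620.5, 60.0, 26.0]
ee_rot: [180.0, 28.1, -173.0]
force: [-13.4, -1.3, 9.1]
gripper_width: 0.8
gripper_force: 6.2
```

```bash
python3 - <<'E'
from h import *
s,p,r=cur(); print(p,wt(p,SA),s['ee_rot'],s['force'],s['qpos'].round(1))
g=Rt(np.radians(187),28);turn(r,g); arc(p,r,[.06,.02,-.01],18,235,27)
E
```

```text
[620.45134566  60.02879766  25.95832115] [231.8  62.6  26. ] [ 179.99540518   28.13305365 -173.04433559] [-13.43632894  -1.30920486   9.08574993] [   3.6   24.6  120.4   13.     7.  -105.8]
turn 1 x [-0.0005  0.0044 -0.0013]
0.06 [633.  63.  27.] [-0.0231, 0.0024, 0.01]
0.02 [642.  66.  27.] [-0.0163, 0.0045, 0.0087]
-0.01 [648.  68.  27.] [-0.0123, 0.0029, 0.0066]
```

Call:
send_rows(
  motion=[
    {"tx": -0.0077, "ty": 0.001, "tz": 0.0033, "rx": 0, "ry": 0, "rz": 0, "gripper": 1},
    {"tx": -0.0077, "ty": 0.001, "tz": 0.0033, "rx": 0, "ry": 0, "rz": 0, "gripper": 1},
  ],
)

```text
time_s: 18.75
ee_pos: [628.2, 62.4, 26.2]
ee_rot: [180.0, 28.0, -173.0]
force: [-10.2, 2.5, 4.5]
gripper_width: 0.4
gripper_force: 4.7
```

```bash
python3 - <<'E'
from h import *
s,p,r=cur(); print(p,wt(p,SA),s['ee_rot'],s['force'],s['qpos'].round(1))
arc(p,r,[.06,.02,-.01],18,235,27)
d=save('scene','pics/s3.png'); a=cv2.imread('pics/s3.png')[130:330,150:350]; cv2.imwrite('pics/s3c.png',cv2.resize(a,None,fx=3,fy=3,interpolation=2))
E
```

```text
[628.15660491  62.38257727  26.17727579] [232.8  54.6  26.2] [ 179.9924199    28.04178773 -173.00865148] [-10.212546     2.48856883   4.53612451] [   3.8   25.1  119.3   11.1    7.7 -103.8]
0.06 [633.  63.  27.] [-0.0089, -0.0004, 0.0029]
0.02 [642.  66.  27.] [-0.0163, 0.0045, 0.0087]
-0.01 [648.  68.  27.] [-0.0123, 0.0029, 0.0066]
```

View pics/s3c.png

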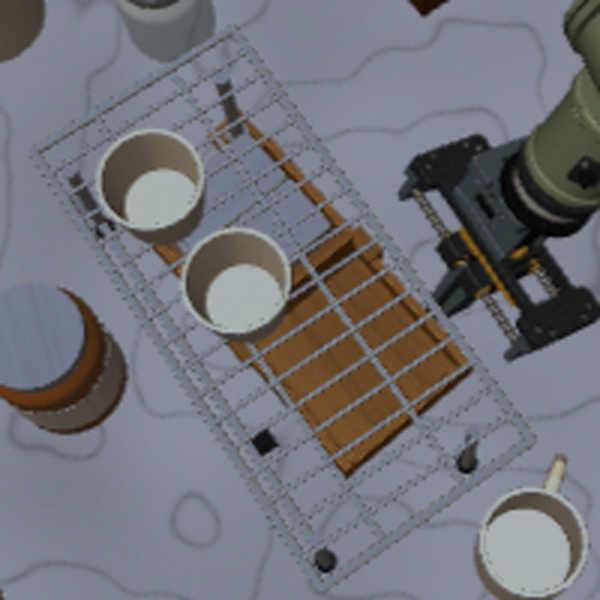

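The tray is nearly parallel and the tins still look snug. The gripper is clear of the shelf edge, with about 20 mm left to push.

Call:
send_rows(
  motion=[
    {"tx": -0.0075, "ty": 0.0015, "tz": 0.0036, "rx": 0, "ry": 0, "rz": 0, "gripper": 1},
    {"tx": -0.0075, "ty": 0.0015, "tz": 0.0036, "rx": 0, "ry": 0, "rz": 0, "gripper": 1},
    {"tx": -0.0075, "ty": 0.0015, "tz": 0.0036, "rx": 0, "ry": 0, "rz": 0, "gripper": 1},
  ],
)

```text
time_s: 19.18
ee_pos: [640.7, 66.0, 26.4]
ee_rot: [-180.0, 28.0, -173.0]
force: [-7.2, 1.2, 0.7]
gripper_width: 0.1
gripper_force: 3.3
```

Call:
send_rows(
  motion=[
    {"tx": -0.0037, "ty": 0.0006, "tz": 0.0019, "rx": 0, "ry": 0, "rz": 0, "gripper": 1},
    {"tx": -0.0037, "ty": 0.0006, "tz": 0.0019, "rx": 0, "ry": 0, "rz": 0, "gripper": 1},
  ],
)

```text
time_s: 19.42
ee_pos: [644.7, 67.1, 26.4]
ee_rot: [-180.0, 28.0, -173.0]
force: [-7.8, 1.2, 0.8]
gripper_width: 0.7
gripper_force: 3.5
```

```bash
python3 - <<'E'
from h import *
s,p,r=cur(); print(p,wt(p,SA),s['ee_rot'],s['force'],s['qpos'].round(1))
E
```

```text
[644.73625707  67.116535    26.39200426] [234.7  37.5  26.4] [-179.98121835   28.04449898 -173.01551119] [-7.77456952  1.16076015  0.78532915] [   4.3   26.1  117.1    8.2    8.9 -100.4]
```

Call:
send_rows(
  motion=[
    {"tx": -0.0037, "ty": 0.0006, "tz": 0.0019, "rx": 0, "ry": 0, "rz": 0, "gripper": 1},
    {"tx": -0.0018, "ty": 0.0002, "tz": 0.0009, "rx": 0, "ry": 0, "rz": 0, "gripper": 1},
    {"tx": 0, "ty": 0, "tz": 0, "rx": 0, "ry": 0, "rz": 0, "gripper": 1},
  ],
)

```text
time_s: 19.8
ee_pos: [648.0, 67.9, 26.5]
ee_rot: [-180.0, 28.1, -173.0]
force: [-5.9, 2.8, 0.3]
gripper_width: 0.3
gripper_force: 2.8
```

Call:
send_rows(
  motion=[
    {"tx": -0.0018, "ty": 0.0002, "tz": 0.0009, "rx": 0, "ry": 0, "rz": 0, "gripper": 1},
    {"tx": 0, "ty": 0, "tz": 0, "rx": 0, "ry": 0, "rz": 0, "gripper": 1},
  ],
)

```text
time_s: 20.05
ee_pos: [648.9, 68.1, 26.5]
ee_rot: [-180.0, 28.1, -173.0]
force: [-5.8, 4.1, 0.2]
gripper_width: 0.7
gripper_force: 2.9
```

Call:
send_rows(
  motion=[
    {"tx": -0.0018, "ty": 0.0002, "tz": 0.0009, "rx": 0, "ry": 0, "rz": 0, "gripper": 1},
    {"tx": 0, "ty": 0, "tz": 0, "rx": 0, "ry": 0, "rz": 0, "gripper": 1},
  ],
)

```text
time_s: 20.3
ee_pos: [649.9, 68.3, 26.5]
ee_rot: [-180.0, 28.1, -173.0]
force: [-6.0, 3.1, -0.0]
gripper_width: 0.7
gripper_force: 2.8
```

Call:
send_rows(
  motion=[
    {"tx": -0.0018, "ty": 0.0002, "tz": 0.0009, "rx": 0, "ry": 0, "rz": 0, "gripper": 1},
    {"tx": 0, "ty": 0, "tz": 0, "rx": 0, "ry": 0, "rz": 0, "gripper": 1},
  ],
)

```text
time_s: 20.55
ee_pos: [650.9, 68.5, 26.5]
ee_rot: [-180.0, 28.1, -173.0]
force: [-5.8, 3.3, -0.1]
gripper_width: 0.0
gripper_force: 2.7
```

Call:
send_rows(
  motion=[
    {"tx": -0.0018, "ty": 0.0002, "tz": 0.0009, "rx": 0, "ry": 0, "rz": 0, "gripper": 1},
    {"tx": 0, "ty": 0, "tz": 0, "rx": 0, "ry": 0, "rz": 0, "gripper": 1},
  ],
)

```text
time_s: 20.8
ee_pos: [651.9, 68.8, 26.5]
ee_rot: [-180.0, 28.1, -173.0]
force: [-5.7, 3.2, -0.0]
gripper_width: 0.6
gripper_force: 2.7
```

Call:
send_rows(
  motion=[
    {"tx": -0.0018, "ty": 0.0002, "tz": 0.0009, "rx": 0, "ry": 0, "rz": 0, "gripper": 1},
    {"tx": 0, "ty": 0, "tz": 0, "rx": 0, "ry": 0, "rz": 0, "gripper": 1},
  ],
)

```text
time_s: 21.05
ee_pos: [652.5, 69.0, 26.5]
ee_rot: [-180.0, 28.0, -173.0]
force: [-7.6, 2.4, 0.9]
gripper_width: 0.6
gripper_force: 3.4
```

Call:
send_rows(
  motion=[
    {"tx": -0.0018, "ty": 0.0002, "tz": 0.0009, "rx": 0, "ry": 0, "rz": 0, "gripper": 1},
    {"tx": 0, "ty": 0, "tz": 0, "rx": 0, "ry": 0, "rz": 0, "gripper": 1},
  ],
)

```text
time_s: 21.3
ee_pos: [652.6, 69.1, 26.3]
ee_rot: [-180.0, 27.9, -173.0]
force: [-9.8, 1.7, 2.6]
gripper_width: 0.5
gripper_force: 4.9
```

Call:
send_rows(
  motion=[
    {"tx": -0.0012, "ty": 0.0002, "tz": 0.0006, "rx": 0, "ry": 0, "rz": 0, "gripper": 1},
    {"tx": 0, "ty": 0, "tz": 0, "rx": 0, "ry": 0, "rz": 0, "gripper": 1},
  ],
)

```text
time_s: 21.55
ee_pos: [652.7, 69.1, 26.2]
ee_rot: [-180.0, 27.9, -173.0]
force: [-12.3, 0.8, 3.7]
gripper_width: 0.7
gripper_force: 6.0
```

The push is stopped against the bumper: force climbs to 12 N with no further travel. Now I'll retreat straight back.

Call:
send_rows(
  motion=[
    {"tx": 0.009, "ty": 0, "tz": -0.0047, "rx": 0, "ry": 0, "rz": 0, "gripper": 1},
    {"tx": 0.03, "ty": 0, "tz": -0.016, "rx": 0, "ry": 0, "rz": 0, "gripper": 1},
    {"tx": 0.03, "ty": 0, "tz": -0.016, "rx": 0, "ry": 0, "rz": 0, "gripper": 1},
    {"tx": 0.02, "ty": 0, "tz": -0.08, "rx": 0, "ry": 0, "rz": 0, "gripper": 1},
    {"tx": 0, "ty": 0, "tz": -0.1, "rx": 0, "ry": 0, "rz": 0, "gripper": 1},
    {"tx": 0, "ty": 0, "tz": -0.1, "rx": 0, "ry": 0, "rz": 0, "gripper": 1},
    {"tx": 0, "ty": 0, "tz": 0, "rx": 0, "ry": 0, "rz": 0, "gripper": 1},
  ],
)

```text
time_s: 22.42
ee_pos: [545.6, 55.0, 151.4]
ee_rot: [-179.9, 29.1, -173.1]
force: [0.9, -0.1, 0.1]
gripper_width: 0.4
gripper_force: 0.0
```

```bash
python3 - <<'E'
from h import *
s,p,r=cur(); print(p,s['force'])
d=save('scene','pics/s4.png'); a=cv2.imread('pics/s4.png')[130:330,150:350]; cv2.imwrite('pics/s4c.png',cv2.resize(a,None,fx=3,fy=3,interpolation=2))
E
```

```text
[545.61083181  55.02396611 151.44075946] [ 0.93102689 -0.0894747   0.11219906]
```

View pics/s4c.png

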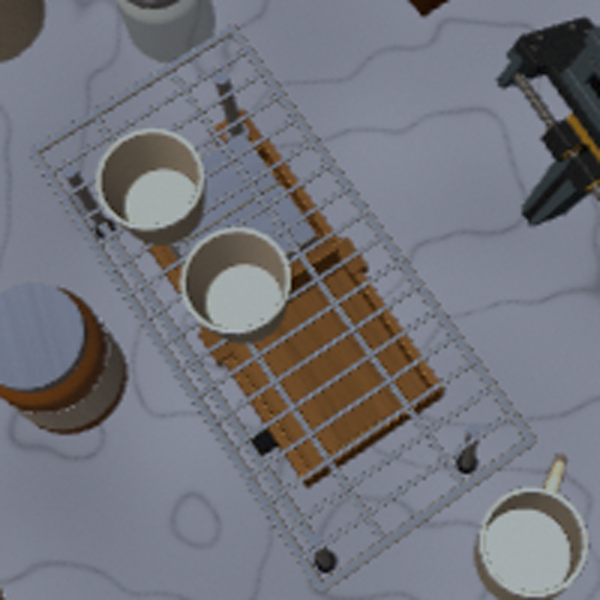

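The tray is parallel under the shelf with its back side at the bumper (263,442). The tins are upright and snug, and the cups and mug haven't moved. Handing in.

```bash
python3 -c "
from workcell import env
print(env.job_done())"
```

```text
the job is handed in; nothing more can be done
None
```

The job is handed in at about 22 s, no verdict returned: the tins are pressed snug by the board at the pivot end and still upright, the tray is home against the bumper, and the last camera view shows the cups and mug unmoved (the other objects weren't rechecked at the end).

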